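# Wedge the guide plate into the sloping mandoline slicer

### The arm

A 6-joint arm with a two-finger parallel gripper is mounted at the origin on the work surface. World frame = base frame: x ahead of the robot, y to its left, z up, the work surface at z = 0. Lengths are in m, angles in rad, forces in N, time in s.
With the tool pointing down it reaches from about 0.225 to 0.875 m from the base axis. Payload 3.4 kg.
Tool frame: the origin (TCP) lies between the finger pads; the fingertips stand 25 mm ahead of it and the grasp point (between the pads) lies 6 mm ahead of it; z points along the fingers, y is the line along which they close (so a half turn about z gives the same grasp; the last joint's range is limited). The gripper opens to 85 mm and grips with 20 to 120 N. Pads are 22 mm wide; open, the fingers measure 114 mm over their backs; the gripper's body (76 mm by 85 mm) begins 54 mm behind the grasp point. The pads swing forward as they close: fully open they stand 13 mm farther back than shut.
Start: joints at [-1.246, 0.276, 1.505, -0, 1.361, -0.121], TCP at [0.248, -0.519, 0.256] pointing down, gripper open.
Joint ranges: [-2.89, 2.89], [-0.75, 2.08], [0.22, 2.7], [-1.18, 4.32], [0.11, 2.71], [-2.7, 2.7]. Speed limits (rad/s): [2.57, 2.57, 3.14, 3.14, 3.14, 3.14].

### API

Orientations are given as a unit quaternion [w, x, y, z].
In Python, from rig import manip, cams, ticket gives the robot as it stands.
- The arm moves only by the tool step_arm, never from a script. Its argument "increments" is a list of rows, each an object with "dp": the shift along the world's x, y, z each as a share of 0.2 m, from -1 to 1, a list of three; "yaw": the turn about the world's z as a share of 0.15 rad, from -1 to 1; "grip": the opening, from 0 (shut) to 1 (fully open). In form: [{"dp": [tx, ty, tz], "yaw": yaw, "grip": grip}, ...]. A call has 1 to 5 rows; each row shifts and turns the commanded pose from where the row before left it; what a row does not reach is not made up. A row lasts 1/8 s, in which the tool goes at most 62.5 mm and 10.7 degrees, less where a joint would pass 70% of its speed; a pose out of reach is approached as far as the arm can. A call with a number of a shift or a turn outside -1 to 1 is refused whole. A call with a gripper value outside its range is refused whole. The fingers move at their own pace and stop on an object; "squeeze" is the grip in N (left out, the last holds). Time passes only in rows, so rows that do not move let the fingers close. It gives the time, the measured TCP pose, the force, the opening and the grip force at its end, in the units of the state.
- manip.get_state(): the state, without advancing time (a new reading comes with each control period).
- cams.get_image(name): name is "scene" or "top" or "wrist"; returns the picture (384x512x3 uint8, blue, green, red); there is no depth.
- cams.get_calibration(name): a dict with "fx", "fy", "cx", "cy" (pixels), "k1" (the pictures are not rectified: a ray, as slopes to the right and down, at radius r is drawn at 1 + k1 r^2 times it, then the intrinsics apply), "extrinsics" (4x4, takes a point from camera to world coordinates). Camera axes: x right, y up, looking along -z (the intrinsics and any distortion apply to the point x, -y, -z); pixel columns grow to the right and rows downward; lengths in m; the calibration is good to about 2 mm. A picture is of the moment at which its call begins: read the wrist's pose just before it. get_calibration takes no time and is no camera call; for the wrist camera it gives the pose at the moment of the call.
- ticket.sign_off(): hands the job in; it is judged then, once.
The state is a dict: "clock": time; "qpos": joint angles; "qd": joint speeds; "effort": joint torques, N m; "position": TCP position; "ee_rot": TCP orientation; "contact_force": force on the tool from outside, world axes, zero at the start; "moment": the same for the moment, N m; "width": finger opening in m; "gripper_force": force on a finger pad.
Only numpy, scipy, OpenCV 4.12 (cv2) and the standard library are available. Lean on these libraries where they do the work, as an engineer would, in place of code of your own. Each camera call takes 0.05 s, during which the arm holds its last target. There are 200 camera calls.

### The job

Fit the narrower of the two steel guide plates to the vegetable slicer: swing the keeper arm clear of the mouth of the dovetail way, slide the plate up the way, narrow end first, until it is wedged tight between both cheeks, and then swing the keeper fully back across the mouth behind it. Leave the plate wedged and released, and do not disturb the wide plate, the cup, the pitcher or the oil bottle.

Things in the scene. Friction and masses are not known exactly. Their poses are not given: they have to be found in the camera images.
- bed: Sloping white bed of a vegetable slicer, fixed. Origin: bed surface, centre line, at the mouth of the dovetail way, 62 mm above the worktop. x: up the slope (25 deg above level); y: across, to the left; z: square to the bed. Flat from x=-130 (low end) to 205, 150 wide, edge rails (|y| 71 to 78) 14 high. x -130 to 0 is plain: a plate laid flat there slides, but slips down if let go.
- way_seat (a point): Point on the bed surface at bed x=50, y=0: the plate's origin comes here when it wedges (axes as the bed's). The way: two stiff aluminium cheeks 16 mm high, bed x 0 to 111; half width at the bed surface 34.6 at x=0, less by 11 per 90 of x; cheeks overhang inward 25 deg. Smooth (friction about 0.3): a plate only pushed to touch slips back; a firm push of some 20 N up the way wedges it to stay.
- plate: Narrower dark steel guide plate, loose, about 0.4 kg, flat on the worktop. Origin: middle of underside; x to its narrow end, z up. 90 mm long, 14 thick; underside 46 wide at the narrow end, 68 at the broad end; sides lean in 25 deg to the top. A white grip stands on its middle: 14 thick along x, 34 wide along y, from z=14 to 57.
- wide_plate: A second loose steel plate that is not for this way: alike but 16 mm wider (62 at the narrow end, 84 at the broad end). Leave it alone. Origin and axes as for the plate.
- keeper (a joint): Flat steel keeper arm on the bed, 12 mm wide, top 8 above the bed, on a pivot at bed x=-12, y=56, axis square to the bed. 0 (stop): points to bed -y, across the mouth, blocking it. Grows as its tip swings down the slope; 1.57: points down the slope beside the bed's left rail, clear. Stop at 1.75. Stays where left; about 1 N at the pin moves it.
- keeper_pin (a point): (Sizes in mm.) Middle of the upright round pin near the free end of the keeper: 12 in diameter, 50 from the pivot, standing square to the bed from 8 to 42 above it; this point is 30 above the bed.
- oil: Tall oil bottle, 76 mm in diameter, 230 high, standing to the left of the slicer. Origin: middle of its foot.
- pitcher: Steel pitcher, 72 mm in diameter at the rim, 95 high, on the worktop. Origin: middle of its foot.
- cup: Ceramic cup, 68 mm in diameter at the rim, 60 high, on the worktop. Origin: middle of its foot.
Not all that is in view belongs to the job. What is shaped like the plate but green is not meant.

How it is judged:
By the outcome, as a careful person would: the job done as asked, in the order asked, and still so for the second after the job is handed in, with the robot touching nothing.
It also fails if it takes over 67 s, if anything falls off the work surface, if the arm or the gripper's body presses on something with over 40 N, if the wrist force passes 120 N, or if a joint passes its speed limit or range.

## Working session

There is one attempt and no reset: what is moved stays moved. The work goes in short steps, Python scripts to look and compute and a tool call to move; the robot and the scene stay as the last step left them, time stands still between calls to the robot, and variables do not carry over. Pictures are saved under pics/ and viewed, at most 10 in all, crops included, and the job is handed in when it is done.

Besides the shell and the picture viewer there is one more tool, called after "Call:" in YAML: its name, and indented under it one key for each argument. step_arm: Moves the arm, as the interface text tells. Shift numbers are shares of 0.2 m and turn numbers shares of 0.15 rad, none past 1 either way. Its arguments: {"type":"object","properties":{"increments":{"type":"array"},"squeeze":{"type":"number"}},"required":["increments"]}

```bash
mkdir -p pics
cat > h.py <<'E'
import numpy as np, cv2
from rig import manip, cams, ticket
def shot(n,f):
    c=cams.get_calibration(n); im=cams.get_image(n); cv2.imwrite('pics/'+f+'.png',im); np.save('pics/'+f+'.npy',c,allow_pickle=True); return im,c
def load(f): return cv2.imread('pics/'+f+'.png'), np.load('pics/'+f+'.npy',allow_pickle=True).item()
def ray(c,u,v):
    K=np.array([[c['fx'],0,c['cx']],[0,c['fy'],c['cy']],[0,0,1.]])
    p=cv2.undistortPoints(np.array([[[u,v]]],float),K,np.array([c['k1'],0,0,0.]))[0,0]
    E=np.array(c['extrinsics']); return E[:3,3],E[:3,:3]@np.array([p[0],-p[1],-1])
def onz(c,u,v,z):
    o,d=ray(c,u,v); return o+d*(z-o[2])/d[2]
def proj(c,P):
    E=np.array(c['extrinsics']); q=E[:3,:3].T@(np.asarray(P,float)-E[:3,3]); x,y=q[0]/-q[2],-q[1]/-q[2]
    s=1+c['k1']*(x*x+y*y); return np.array([c['fx']*x*s+c['cx'],c['fy']*y*s+c['cy']])
def tri(c1,a,c2,b):
    o1,d1=ray(c1,*a);o2,d2=ray(c2,*b);t=np.linalg.lstsq(np.c_[d1,-d2],o2-o1,rcond=None)[0]
    p,q=o1+t[0]*d1,o2+t[1]*d2; return (p+q)/2,np.linalg.norm(p-q)
E
python3 - <<'E'
from h import *
for n in('scene','top'):
    im,c=shot(n,n); print(n,c); 
    cv2.imwrite('pics/'+n+'_b.png',cv2.resize(im,(800,600),interpolation=cv2.INTER_CUBIC))
print(manip.get_state())
E
```

```text
scene {'fx': 421.8958531827752, 'fy': 421.8958531827752, 'cx': 257.54288167134314, 'cy': 193.3901410783352, 'k1': -0.042597710641500995, 'extrinsics': array([[ 0.30294632, -0.71036155,  0.63530307,  1.06540396],
       [ 0.95285154,  0.23784042, -0.18843003, -0.03804808],
       [-0.01724729,  0.66243369,  0.74892198,  0.77291473],
       [ 0.        ,  0.        ,  0.        ,  1.        ]])}
top {'fx': 424.3123518259012, 'fy': 424.3123518259012, 'cx': 259.77573766064353, 'cy': 194.49614570862408, 'k1': 0.05093495775504874, 'extrinsics': array([[-2.21301238e-02,  9.92688367e-01, -1.18659441e-01,
         3.66358841e-01],
       [-9.99748876e-01, -2.23923372e-02, -8.76847344e-04,
         1.26666586e-01],
       [-3.52749837e-03,  1.18610238e-01,  9.92934624e-01,
         1.13832770e+00],
       [ 0.00000000e+00,  0.00000000e+00,  0.00000000e+00,
         1.00000000e+00]])}
{'clock': 0.1, 'qpos': array([-1.24598335e+00,  2.76529501e-01,  1.50603972e+00, -1.04705564e-05,
        1.36069079e+00, -1.20974139e-01]), 'qd': array([-0.00116082, -0.00118828, -0.00496668, -0.00081755, -0.00029814,
       -0.00029849]), 'effort': array([ 8.55378621e-04, -4.17702556e+01, -2.46405137e+01, -2.59751632e-04,
        5.86350186e-03,  1.06985925e-05]), 'position': array([ 0.24778469, -0.51838062,  0.25551423]), 'ee_rot': array([-8.28829567e-04,  9.75261323e-01,  2.21053514e-01, -8.99134819e-05]), 'contact_force': array([ 0.39761348, -0.40086487, -0.67359659]), 'moment': array([-0.01751661,  0.06557604, -0.02576172]), 'gripper_force': 0.0, 'width': 0.08541725799477007}
```

View pics/scene_b.png

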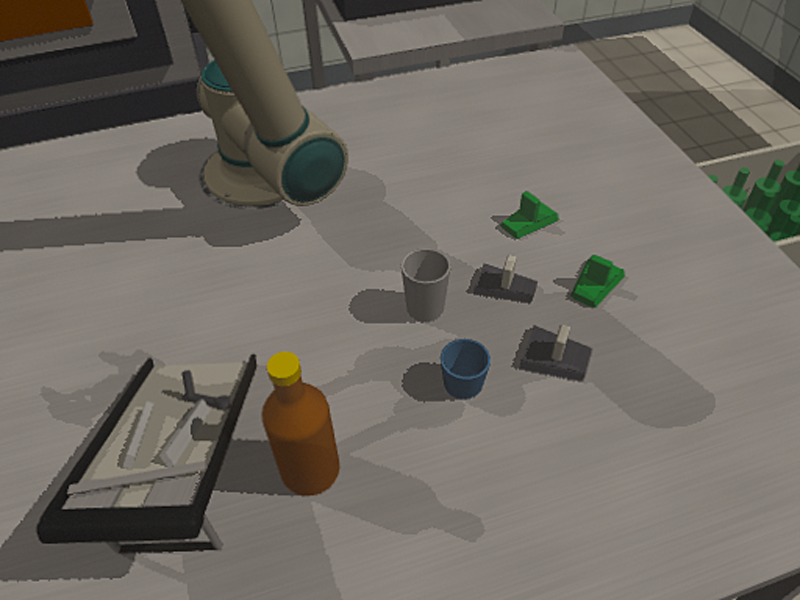

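View pics/top_b.png

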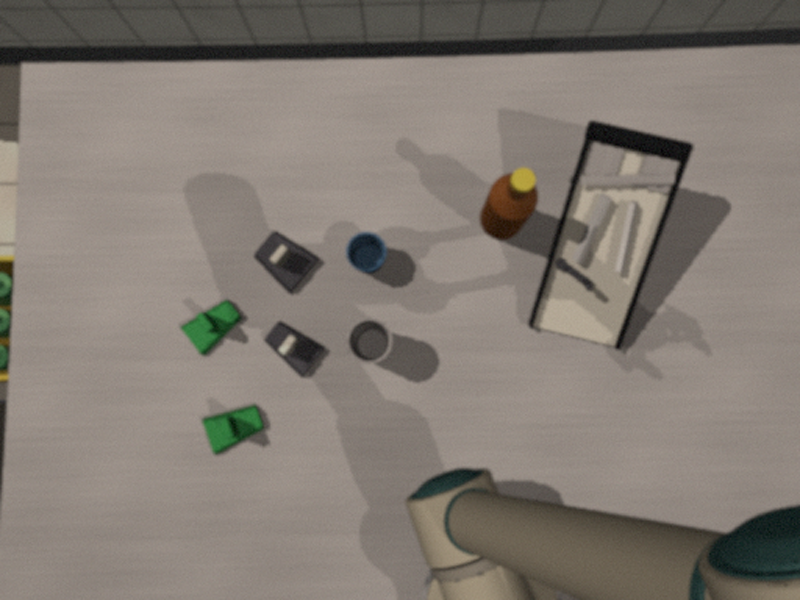

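The pictures show the slicer at the right of the top view (600,235), with the oil bottle left of it at (510,205). The cup is at (367,252) and the pitcher at (370,342). Two dark plates with white grips are at (288,262) and (296,348), and two green decoys at (212,326) and (233,428).

Plate candidates are therefore top (288,262), which looks larger, and (296,348), which looks smaller. I'll confirm which is which in an enlarged crop.

Run:
```python
from h import *
t,ct=load('top')
cv2.imwrite('pics/c1.png',np.hstack([cv2.resize(t[70:230,335:450],None,fx=3.7,fy=3.7,interpolation=cv2.INTER_CUBIC),cv2.resize(t[135:255,155:230],(370,592),interpolation=cv2.INTER_CUBIC)]))
s,cs=load('scene'); cv2.imwrite('pics/c2.png',cv2.resize(s[220:360,20:220],(800,560),interpolation=cv2.INTER_CUBIC))
f=lambda u,v,z:np.round(onz(ct,u*.64,v*.64,z),3)
for n,u,v,z in(('A',288,262,.014),('B',296,348,.014),('bed',600,240,.08),('oil',500,232,0)):print(n,f(u,v,z))
```

```text
A [0.578 0.329 0.014]
B [0.43  0.315 0.014]
bed [ 0.59  -0.188  0.08 ]
oil [ 0.625 -0.04   0.   ]
```

View pics/c1.png

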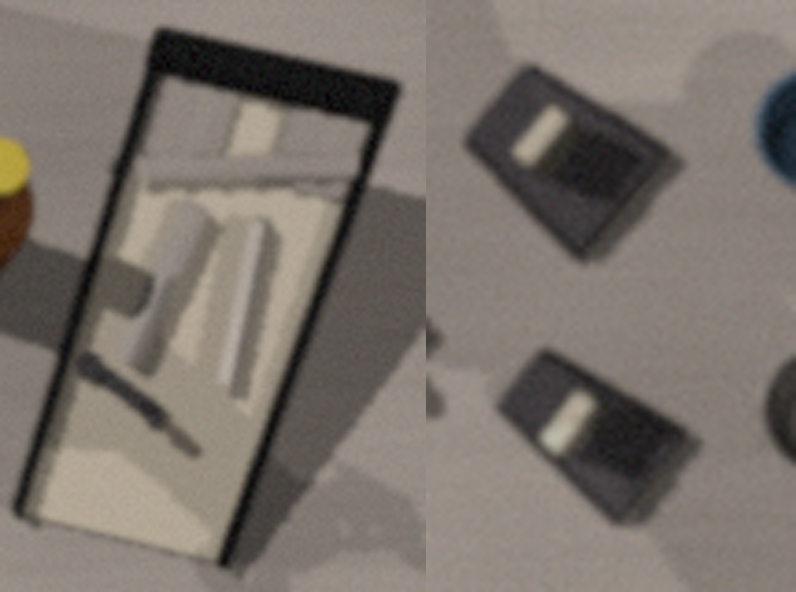

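View pics/c2.png

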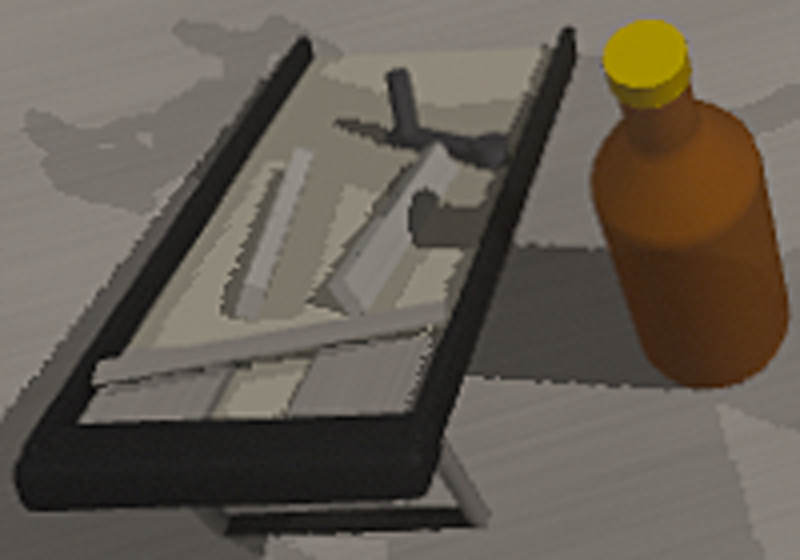

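The narrower plate is the lower one in the crop: its narrow end is about 68 px against 93 px for the upper plate. It is B, at world (0.43, 0.315). The keeper stands partly across the mouth, with its pivot at crop (90,365) and its pin at about (165,415) to (197,452). Next I'll fit the bed pose.

```bash
cat >> h.py <<'E'
def bedT(p):
    x,y,w=p; a=np.radians(25); c,s=np.cos(w),np.sin(w)
    R=np.array([[c,-s,0],[s,c,0],[0,0,1]])@np.array([[np.cos(a),0,-np.sin(a)],[0,1,0],[np.sin(a),0,np.cos(a)]])
    return R,np.array([x,y,.062])
def b2w(p,q): R,t=bedT(p); return R@(np.array(q)/1000)+t
E
python3 - <<'E'
from h import *
from scipy.optimize import least_squares
_,ct=load('top');_,cs=load('scene')
T=lambda u,v:(ct,np.array([u/3.7+335,v/3.7+70])); S=lambda u,v:(cs,np.array([u/4+20,v/4+220]))
obs=[(T(20,513),(-130,75,7)),(T(226,562),(-130,-75,7)),(T(90,362),(-12,56,8)),(T(140,366),(0,31,16)),(T(237,396),(0,-31,16)),
(S(570,32),(-130,75,14)),(S(305,42),(-130,-75,14)),(S(492,150),(-12,56,8)),(S(438,148),(0,31,16)),(S(300,152),(0,-31,16))]
pin=[(T(200,454),42),(T(165,413),8),(S(398,72),42),(S(405,135),8)]
def f(v):
    p,th=v[:3],v[3]; r=[proj(c,b2w(p,q))-u for (c,u),q in obs]
    r+=[proj(c,b2w(p,(-12-50*np.sin(th),56-50*np.cos(th),z)))-u for (c,u),z in pin]; return np.ravel(r)
s=least_squares(f,[.5,-.2,-.27,.3],loss='soft_l1'); p=s.x[:3]; th=s.x[3]
print(s.x.round(4)); print(f(s.x).reshape(-1,2).round(1))
g=lambda th,z:b2w(p,(-12-50*np.sin(th),56-50*np.cos(th),z)).round(4)
print('pin30',g(th,30),'open',g(1.57,30),'shut',g(0,30)); print('seat',b2w(p,(50,0,0)))
E
```

```text
[ 0.5515 -0.1895 -0.2853  0.4116]
[[ -0.7   0.6]
 [ -0.6   2.1]
 [  1.3   1.5]
 [ -0.7  -0.7]
 [ -2.7  -2.6]
 [ -0.7  -1.1]
 [ -0.6  -1.9]
 [ -1.8   0.1]
 [ -2.9   0.7]
 [  0.4   0.5]
 [-11.4  -7.8]
 [ -3.9  -0.4]
 [ -0.9   0.4]
 [  0.   -0.8]]
pin30 [ 0.5144 -0.168   0.0757] open [ 0.5012 -0.1164  0.063 ] shut [ 0.5306 -0.1771  0.0841]
seat [ 0.59500222 -0.20220481  0.08313091]
```

Call:
step_arm:
  increments:
    - {"dp":[0.15,0.2,0.05],"yaw":-0.7,"grip":0.5}
    - {"dp":[0.18,0.24,0.05],"yaw":-0.7,"grip":0.5}
    - {"dp":[0.18,0.24,0],"yaw":-0.7,"grip":0.5}
    - {"dp":[0.18,0.24,0],"yaw":-0.7,"grip":0.5}
    - {"dp":[0.18,0.24,0],"yaw":-0.7,"grip":0.5}

```text
clock: 0.72
position: [0.4227, -0.2851, 0.2761]
ee_rot: [-0.0, 0.999, -0.042, -0.0]
contact_force: [1.6, -0.2, 0.0]
width: 0.0429
gripper_force: 0.0
```

Call:
step_arm:
  increments:
    - {"dp":[0.18,0.24,0],"yaw":-0.7,"grip":0.5}
    - {"dp":[0.18,0.24,0],"yaw":-0.7,"grip":0.5}
    - {"dp":[0,0,0],"yaw":0,"grip":0.5}

```text
clock: 1.1
position: [0.4956, -0.1872, 0.2758]
ee_rot: [-0.001, 0.99, -0.141, -0.0]
contact_force: [-1.8, -1.5, 0.4]
width: 0.0424
gripper_force: 0.0
```

Run:
```python
from h import *
im,c=shot('wrist','w1'); cv2.imwrite('pics/w1b.png',cv2.resize(im,(800,600),interpolation=cv2.INTER_CUBIC)); s=manip.get_state(); print(s['clock'],s['position'],s['ee_rot'],s['contact_force'])
```

```text
1.15 [ 0.4944393  -0.18917781  0.27581132] [ 2.99159461e-05  9.89895897e-01 -1.41794725e-01 -6.07069987e-04] [-0.47094072 -0.29763526 -0.81971422]
```

View pics/w1b.png

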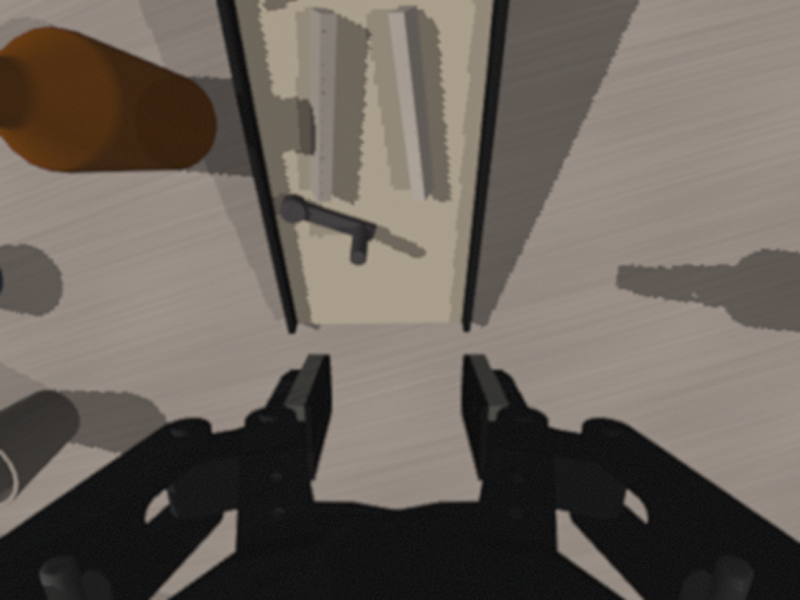

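The wrist view shows the keeper pivot at (291,208), the pin top at (358,258) and its base at (360,232). The cheek low ends are at (320,197) and (420,197), the bed's low edge is near row 325, and the oil bottle is at the left.

```bash
cat > fit.py <<'E'
from h import *
from scipy.optimize import least_squares
_,ct=load('top');_,cs=load('scene');_,cw=load('w1')
T=lambda u,v:(ct,np.array([u/3.7+335,v/3.7+70]),.7); S=lambda u,v:(cs,np.array([u/4+20,v/4+220]),.7); W=lambda u,v:(cw,np.array([u,v])*.64,1)
obs=[(T(20,513),(-130,75,7)),(T(226,562),(-130,-75,7)),(S(570,32),(-130,75,14)),(S(305,42),(-130,-75,14)),(S(492,150),(-12,56,8)),(S(300,152),(0,-31,16)),
(W(292,329),(-130,75,3)),(W(467,328),(-130,-75,3)),(W(291,208),(-12,56,8)),(W(420,196),(0,-30,14))]
pin=[(W(358,259),42),(W(361,232),8),(S(398,72),42),(S(405,135),8)]
def f(v):
    p,th=v[:3],v[3]; r=[k*(proj(c,b2w(p,q))-u) for (c,u,k),q in obs]
    r+=[k*(proj(c,b2w(p,(-12-50*np.sin(th),56-50*np.cos(th),z)))-u) for (c,u,k),z in pin]; return np.ravel(r)
s=least_squares(f,[.5,-.2,-.27,.3],loss='soft_l1'); p=s.x[:3]; th=s.x[3]
np.save('bed.npy',s.x)
if __name__=='__main__':
    print(s.x.round(4)); print(f(s.x).reshape(-1,2).round(1))
    g=lambda th,z:b2w(p,(-12-50*np.sin(th),56-50*np.cos(th),z)).round(4)
    for a in (th,.8,1.2,1.4,1.57,0): print(round(a,2),g(a,36),(g(a,36)-g(th,36)).round(4))
    print('seat',b2w(p,(50,0,0)), 'oil',onz(cw,170*.64,130*.64,0))
    print(proj(cw,b2w(p,(0,31,14)))/.64,proj(cw,b2w(p,(111,0,0)))/.64)
E
python3 fit.py
```

```text
[ 0.5532 -0.1869 -0.2764  0.4058]
[[-0.9  0.2]
 [-0.8  1. ]
 [ 0.1 -0.7]
 [-0.  -0.9]
 [-0.3  0.2]
 [ 1.2  0.7]
 [ 1.2 -2.6]
 [-1.  -2.6]
 [ 2.5  0.5]
 [-1.4  0.3]
 [ 0.4  0.2]
 [ 0.3 -0.1]
 [ 0.1  0.5]
 [ 0.8 -0.3]]
0.41 [ 0.5137 -0.1652  0.0812] [0. 0. 0.]
0.8 [ 0.5026 -0.1506  0.0744] [-0.0111  0.0146 -0.0068]
1.2 [ 0.4978 -0.1318  0.0699] [-0.0159  0.0334 -0.0113]
1.4 [ 0.4981 -0.1219  0.0687] [-0.0156  0.0433 -0.0125]
1.57 [ 0.4998 -0.1136  0.0684] [-0.0139  0.0516 -0.0128]
0 [ 0.5298 -0.174   0.0896] [ 0.0161 -0.0088  0.0084]
seat [ 0.5968265  -0.19927818  0.08313091] oil [ 0.64439218 -0.03598716  0.        ]
[327.57754715 197.18249264] [367.17468304   8.09310732]
```

Call:
step_arm:
  increments:
    - {"dp":[0.05,0.06,-0.25],"yaw":0,"grip":0.5}
    - {"dp":[0.05,0.06,-0.29],"yaw":0,"grip":0.5}
    - {"dp":[0,0,-0.25],"yaw":0,"grip":0.5}
    - {"dp":[0,0,-0.155],"yaw":0,"grip":0.5}
    - {"dp":[0,0,0],"yaw":0,"grip":0.2}
  squeeze: 20

```text
clock: 1.78
position: [0.5113, -0.1674, 0.085]
ee_rot: [-0.001, 0.989, -0.145, -0.003]
contact_force: [0.1, 1.0, -0.3]
width: 0.0258
gripper_force: 0.0
```

Call:
step_arm:
  increments:
    - {"dp":[0,0,0],"yaw":0,"grip":0}
    - {"dp":[0,0,0],"yaw":0,"grip":0}
    - {"dp":[0,0,0],"yaw":0,"grip":0}

```text
clock: 2.15
position: [0.5155, -0.1671, 0.0884]
ee_rot: [-0.0, 0.989, -0.145, 0.002]
contact_force: [4.4, 2.2, -8.9]
width: 0.0113
gripper_force: 20.8
```

Call:
step_arm:
  increments:
    - {"dp":[-0.031,0.034,-0.019],"yaw":0,"grip":0}
    - {"dp":[-0.025,0.039,-0.015],"yaw":0,"grip":0}
    - {"dp":[-0.017,0.046,-0.014],"yaw":0,"grip":0}
    - {"dp":[-0.007,0.048,-0.008],"yaw":0,"grip":0}
    - {"dp":[0.001,0.05,-0.006],"yaw":0,"grip":0}

```text
clock: 2.78
position: [0.4929, -0.1241, 0.0737]
ee_rot: [0.001, 0.99, -0.144, -0.005]
contact_force: [-4.0, -4.5, -9.9]
width: 0.0113
gripper_force: 19.9
```

Call:
step_arm:
  increments:
    - {"dp":[0.008,0.042,-0.001],"yaw":0,"grip":0}
    - {"dp":[0,0,0],"yaw":0,"grip":0}

```text
clock: 3.02
position: [0.4947, -0.114, 0.0735]
ee_rot: [-0.0, 0.99, -0.144, -0.005]
contact_force: [-5.2, -0.5, -9.4]
width: 0.0111
gripper_force: 20.0
```

Call:
step_arm:
  increments:
    - {"dp":[0,0,0],"yaw":0,"grip":0.4}
    - {"dp":[0,0,0],"yaw":0,"grip":0.4}
    - {"dp":[0,0,0.2],"yaw":0,"grip":0.4}
    - {"dp":[0,0,0.3],"yaw":0,"grip":0.5}
    - {"dp":[0,0,0.3],"yaw":0.5,"grip":0.6}

```text
clock: 3.65
position: [0.5001, -0.1152, 0.2375]
ee_rot: [0.0, 0.994, -0.106, 0.001]
contact_force: [1.2, 0.3, -0.2]
width: 0.0514
gripper_force: 0.0
```

Call:
step_arm:
  increments:
    - {"dp":[-0.065,0.23,0],"yaw":0.95,"grip":0.8}
    - {"dp":[-0.065,0.23,0],"yaw":0.95,"grip":0.8}
    - {"dp":[-0.065,0.23,0],"yaw":0.95,"grip":0.8}
    - {"dp":[-0.065,0.23,0],"yaw":0.95,"grip":0.8}
    - {"dp":[-0.065,0.23,0],"yaw":0.95,"grip":0.8}

```text
clock: 4.28
position: [0.4349, 0.1164, 0.2361]
ee_rot: [0.0, 0.969, 0.249, 0.002]
contact_force: [-0.0, 1.1, 0.8]
width: 0.0684
gripper_force: 0.0
```

Call:
step_arm:
  increments:
    - {"dp":[-0.065,0.23,0],"yaw":0.95,"grip":0.8}
    - {"dp":[-0.065,0.23,0],"yaw":0.95,"grip":0.8}
    - {"dp":[-0.065,0.23,0],"yaw":0.85,"grip":0.8}
    - {"dp":[0,0,0],"yaw":0,"grip":0.8}

```text
clock: 4.78
position: [0.3953, 0.2558, 0.2359]
ee_rot: [-0.0, 0.897, 0.442, 0.002]
contact_force: [0.7, -1.6, 0.9]
width: 0.0682
gripper_force: 0.0
```

Run:
```python
from h import *
im,c=shot('wrist','w2'); cv2.imwrite('pics/w2b.png',cv2.resize(im,(800,600),interpolation=cv2.INTER_CUBIC)); s=manip.get_state(); print(s['clock'],s['position'],s['ee_rot'],s['contact_force'])
```

```text
4.825 [0.39569923 0.25409561 0.23565743] [2.92518396e-04 8.97510628e-01 4.40991316e-01 1.11641274e-03] [ 0.08305668 -0.35156507  0.24473063]
```

View pics/w2b.png

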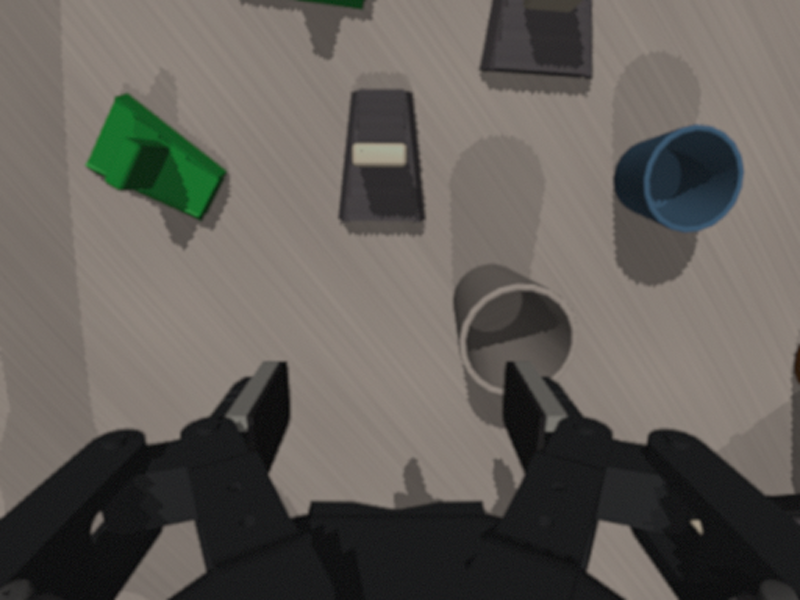

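The plate's narrow end is at the top ((350,92) to (411,92)), its broad end at (340,219) to (424,219), and the grip top is centred at (379,154). The pitcher is at (515,330), beside and below it.

Run:
```python
from h import *
_,c=load('w2'); f=lambda u,v,z:onz(c,u*.64,v*.64,z)
g=f(379.5,154.5,.057); n=(f(351,91,.007)+f(412,91,.007))/2; b=(f(340,220,.003)+f(425,220,.003))/2
d=(n-b)[:2]; e=(f(405,154,.057)-f(353,154,.057))[:2]
print('grip',g,'mid',(n+b)/2,np.linalg.norm(d),'yaw',np.arctan2(d[1],d[0]),'gripyaw',np.arctan2(e[1],e[0])+np.pi/2,np.linalg.norm(e))
print('widths',np.linalg.norm(f(351,91,.007)-f(412,91,.007)),np.linalg.norm(f(340,220,.003)-f(425,220,.003)))
print('pitcher rim',f(516,337,.095),'foot',f(497,300,0))
s=manip.get_state();q=s['ee_rot'];print('toolyaw',2*np.arctan2(q[2],q[1]))
```

```text
grip [0.43471761 0.32284766 0.057     ] mid [0.43447205 0.32240204 0.005     ] 0.09070297568840703 yaw 0.9154334353316628 gripyaw 0.9136588282033371 0.03204487501177515
widths 0.04272817741640924 0.06387548920903695
pitcher rim [0.4352211  0.18953108 0.095     ] foot [0.43988456 0.18116003 0.        ]
toolyaw 0.913406434629918
```

Call:
step_arm:
  increments:
    - {"dp":[0.098,0.17,-0.1],"yaw":0,"grip":0.9}
    - {"dp":[0.097,0.17,-0.15],"yaw":0,"grip":0.9}
    - {"dp":[0,0,-0.25],"yaw":0,"grip":0.9}
    - {"dp":[0,0,-0.25],"yaw":0,"grip":0.8}
    - {"dp":[0,0,0],"yaw":0,"grip":0.7}
  squeeze: 40

```text
clock: 5.45
position: [0.433, 0.3183, 0.082]
ee_rot: [0.001, 0.899, 0.439, -0.004]
contact_force: [-0.9, -0.6, 1.1]
width: 0.0595
gripper_force: 0.0
```

Call:
step_arm:
  increments:
    - {"dp":[0,0,-0.17],"yaw":0,"grip":0.7}
    - {"dp":[0,0,0],"yaw":0,"grip":0.3}
    - {"dp":[0,0,0],"yaw":0,"grip":0}
    - {"dp":[0,0,0],"yaw":0,"grip":0}
    - {"dp":[0,0,0],"yaw":0,"grip":0}

```text
clock: 6.08
position: [0.436, 0.3213, 0.0526]
ee_rot: [0.0, 0.898, 0.44, 0.002]
contact_force: [0.5, -0.9, 6.6]
width: 0.0332
gripper_force: 41.5
```

Call:
step_arm:
  increments:
    - {"dp":[0,0,0.2],"yaw":0,"grip":0}
    - {"dp":[0,0,0.3],"yaw":0,"grip":0}
    - {"dp":[0,0,0.3],"yaw":0,"grip":0}
    - {"dp":[0,0,0.2],"yaw":-0.4,"grip":0}
    - {"dp":[0.02,-0.15,0],"yaw":-0.5,"grip":0}

```text
clock: 6.7
position: [0.4405, 0.293, 0.2548]
ee_rot: [-0.001, 0.926, 0.378, 0.005]
contact_force: [1.1, -0.9, -4.5]
width: 0.0336
gripper_force: 41.7
```

Call:
step_arm:
  increments:
    - {"dp":[0.03,-0.25,0],"yaw":-0.8,"grip":0}
    - {"dp":[0.03,-0.25,0],"yaw":-0.8,"grip":0}
    - {"dp":[0.03,-0.25,0],"yaw":-0.8,"grip":0}
    - {"dp":[0.03,-0.25,0],"yaw":-0.8,"grip":0}
    - {"dp":[0.03,-0.25,0],"yaw":-0.8,"grip":0}

```text
clock: 7.32
position: [0.4682, 0.0396, 0.2506]
ee_rot: [-0.0, 0.996, 0.086, -0.0]
contact_force: [1.3, 0.4, -4.2]
width: 0.0329
gripper_force: 41.7
```

Call:
step_arm:
  increments:
    - {"dp":[0.03,-0.25,0],"yaw":-0.8,"grip":0}
    - {"dp":[0.03,-0.25,0],"yaw":-0.8,"grip":0}
    - {"dp":[0.03,-0.25,0],"yaw":-0.8,"grip":0}
    - {"dp":[0,-0.3,0],"yaw":-0.63,"grip":0}
    - {"dp":[0,0,0],"yaw":0,"grip":0}

```text
clock: 7.95
position: [0.4866, -0.1732, 0.2503]
ee_rot: [0.001, 0.99, -0.142, -0.0]
contact_force: [-0.2, 0.8, -3.9]
width: 0.0333
gripper_force: 42.0
```

Run:
```python
from h import *
im,c=shot('wrist','w3'); cv2.imwrite('pics/w3b.png',cv2.resize(im,(800,600),interpolation=cv2.INTER_CUBIC)); s=manip.get_state(); q=s['ee_rot'];print(s['clock'],s['position'],s['contact_force'],s['width'],'toolyaw',2*np.arctan2(q[2],q[1]))
p=np.load('bed.npy')[:3]
for x in(-55,-20,0,30,50):print(x,b2w(p,(x,0,45))+[0,0,.006])
for q in((0,35,0),(0,-35,0),(111,21,0),(111,-21,0)):print(q,proj(c,b2w(p,q))/.64)
```

```text
8.0 [ 0.48619909 -0.17058363  0.2502097 ] [ 0.03373222  0.72574674 -3.569135  ] 0.03322195330557585 toolyaw -0.28211875399677805
-55 [ 0.48698103 -0.16811607  0.08553985]
-20 [ 0.51749757 -0.17677333  0.10033149]
0 [ 0.53493559 -0.18172033  0.10878385]
30 [ 0.56109263 -0.18914083  0.1214624 ]
50 [ 0.57853066 -0.19408783  0.12991476]
(0, 35, 0) [333.16165982 169.31637313]
(0, -35, 0) [442.51353606 168.3178544 ]
(111, 21, 0) [342.32640441 -34.24780233]
(111, -21, 0) [426.00474516 -35.15722857]
```

View pics/w3b.png

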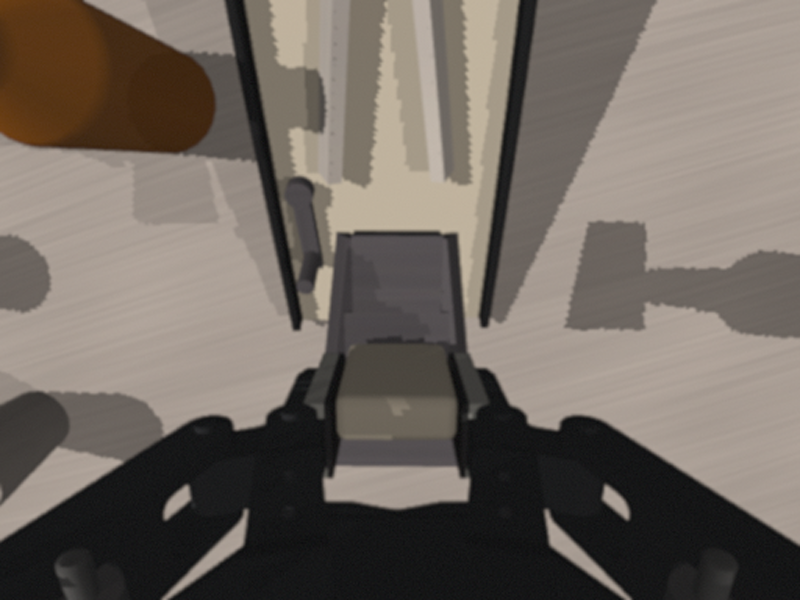

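Call:
step_arm:
  increments:
    - {"dp":[0,0.01,-0.25],"yaw":0,"grip":0}
    - {"dp":[0,0,-0.25],"yaw":0,"grip":0}
    - {"dp":[0,0,-0.2],"yaw":0,"grip":0}
    - {"dp":[0,0,-0.03],"yaw":0,"grip":0}
    - {"dp":[0,0,-0.02],"yaw":0,"grip":0}
  squeeze: 25

```text
clock: 8.62
position: [0.4842, -0.1646, 0.1018]
ee_rot: [-0.001, 0.99, -0.138, -0.003]
contact_force: [-11.5, 5.7, 16.9]
width: 0.0333
gripper_force: 44.4
```

Call:
step_arm:
  increments:
    - {"dp":[0,0,-0.02],"yaw":0,"grip":0}
    - {"dp":[0,0,-0.02],"yaw":0,"grip":0}
    - {"dp":[0,0,-0.02],"yaw":0,"grip":0}

```text
clock: 9.0
position: [0.4804, -0.1637, 0.0922]
ee_rot: [-0.001, 0.99, -0.138, -0.006]
contact_force: [-20.3, 7.2, 24.5]
width: 0.0334
gripper_force: 48.1
```

Call:
step_arm:
  increments:
    - {"dp":[0,0,0],"yaw":0,"grip":0.0}
  squeeze: 20

```text
clock: 9.12
position: [0.4802, -0.1637, 0.0917]
ee_rot: [-0.001, 0.99, -0.138, -0.006]
contact_force: [-18.2, 5.8, 18.6]
width: 0.0335
gripper_force: 47.6
```

Run:
```python
from h import *
im,c=shot('wrist','w4'); im2,_=shot('scene','s4'); cv2.imwrite('pics/w4b.png',np.hstack([cv2.resize(im[60:320,130:380],(400,416)),cv2.resize(im2[220:360,20:160],(400,416),interpolation=cv2.INTER_CUBIC)]))
s=manip.get_state(); print(s['position'],s['contact_force'],s['gripper_force'],s['moment'])
```

```text
[ 0.48016536 -0.16365832  0.09171353] [-18.70947375   6.47914453  19.39203086] 47.57023572921753 [0.81358268 2.47862902 0.02878978]
```

View pics/w4b.png

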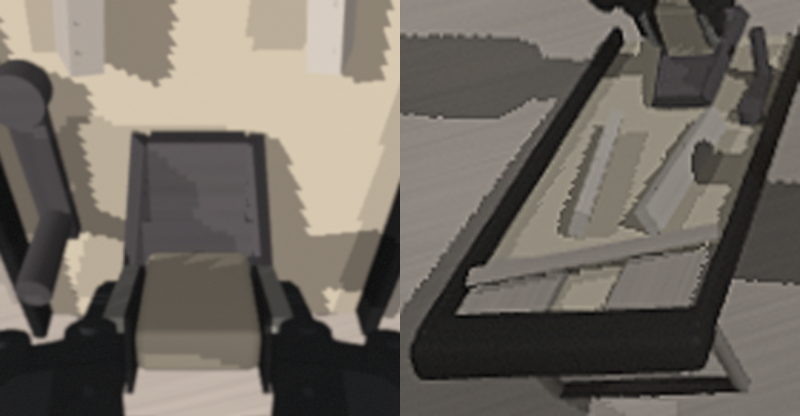

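The plate's narrow end rests on the bed between the rails, and the keeper is clear at the left. It has only partly tipped to the slope, so I'll draw it a little downhill to let bed friction lay it flat.

Call:
step_arm:
  increments:
    - {"dp":[-0.025,0.007,-0.012],"yaw":0,"grip":0}
    - {"dp":[-0.025,0.007,-0.015],"yaw":0,"grip":0}
    - {"dp":[-0.02,0.005,-0.018],"yaw":0,"grip":0}
    - {"dp":[0,0,0],"yaw":0,"grip":0}

```text
clock: 9.72
position: [0.4746, -0.163, 0.0834]
ee_rot: [0.001, 0.99, -0.138, 0.003]
contact_force: [-3.2, 1.9, 5.7]
width: 0.0331
gripper_force: 46.2
```

Run:
```python
from h import *
im,c=shot('wrist','w5'); s=manip.get_state(); print(s['position'],s['contact_force'],s['gripper_force'],s['moment'])
cv2.imwrite('pics/w5b.png',cv2.resize(im[60:320,130:380],(600,624))[:600])
```

```text
[ 0.47456758 -0.16300466  0.08343251] [-3.24653274  2.36227578  6.60368754] 46.163238286972046 [0.2914605  0.09712288 0.08889009]
```

Call:
step_arm:
  increments:
    - {"dp":[-0.015,0.004,-0.015],"yaw":0,"grip":0}
    - {"dp":[-0.01,0.003,-0.02],"yaw":0,"grip":0}
    - {"dp":[0,0,0],"yaw":0,"grip":0}

```text
clock: 10.15
position: [0.4705, -0.1623, 0.0764]
ee_rot: [0.001, 0.99, -0.138, 0.004]
contact_force: [-0.4, 0.7, 5.3]
width: 0.0335
gripper_force: 45.7
```

Run:
```python
from h import *
im,c=shot('wrist','w5'); s=manip.get_state(); print(s['position'],s['contact_force'],s['gripper_force'],s['moment'])
cv2.imwrite('pics/w5b.png',cv2.resize(im[60:320,130:380],(600,624))[:600])
```

```text
[ 0.47052157 -0.16226738  0.07638463] [-1.12043911  1.58947232  4.54807506] 45.71878910064697 [ 0.15973596 -0.21761394  0.03805498]
```

View pics/w5b.png

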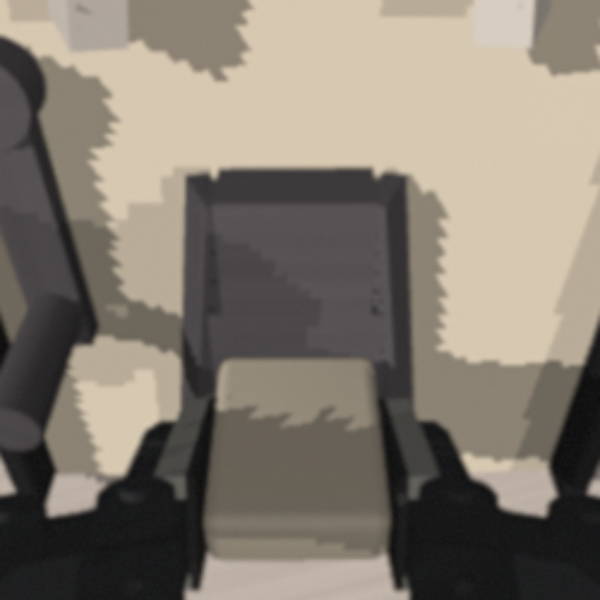

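The narrow end face now shows and the contact forces are low, so the plate lies flat on the bed. Next, slide it up the way.

Call:
step_arm:
  increments:
    - {"dp":[0.055,-0.015,0.032],"yaw":0,"grip":0}
    - {"dp":[0.109,-0.031,0.056],"yaw":0,"grip":0}
    - {"dp":[0.109,-0.031,0.053],"yaw":0,"grip":0}
    - {"dp":[0.109,-0.031,0.053],"yaw":0,"grip":0}
    - {"dp":[0,0,0],"yaw":0,"grip":0}

```text
clock: 10.82
position: [0.548, -0.1847, 0.1141]
ee_rot: [0.001, 0.99, -0.139, 0.004]
contact_force: [-0.4, -0.2, 1.7]
width: 0.0331
gripper_force: 45.2
```

Call:
step_arm:
  increments:
    - {"dp":[0.052,-0.015,0.025],"yaw":0,"grip":0}
    - {"dp":[0.044,-0.012,0.021],"yaw":0,"grip":0}
    - {"dp":[0.026,-0.007,0.0125],"yaw":0,"grip":0}
    - {"dp":[0,0,0],"yaw":0,"grip":0}
  squeeze: 80

```text
clock: 11.32
position: [0.5665, -0.1893, 0.1236]
ee_rot: [-0.0, 0.99, -0.139, -0.002]
contact_force: [-4.7, 1.7, 3.6]
width: 0.0325
gripper_force: 81.2
```

Call:
step_arm:
  increments:
    - {"dp":[0.026,-0.007,0.0125],"yaw":0,"grip":0}
    - {"dp":[0.026,-0.007,0.0125],"yaw":0,"grip":0}
    - {"dp":[0,0,0],"yaw":0,"grip":0}

```text
clock: 11.7
position: [0.5752, -0.1923, 0.128]
ee_rot: [0.0, 0.99, -0.138, -0.004]
contact_force: [-8.1, 0.3, 2.8]
width: 0.0327
gripper_force: 81.1
```

Call:
step_arm:
  increments:
    - {"dp":[0.017,-0.005,0.008],"yaw":0,"grip":0}
    - {"dp":[0.017,-0.005,0.008],"yaw":0,"grip":0}
    - {"dp":[0,0,0],"yaw":0,"grip":0}

```text
clock: 12.08
position: [0.5754, -0.1924, 0.1281]
ee_rot: [-0.001, 0.99, -0.138, -0.012]
contact_force: [-17.7, 1.5, -1.7]
width: 0.0328
gripper_force: 80.4
```

Call:
step_arm:
  increments:
    - {"dp":[0.025,-0.007,0.01],"yaw":0,"grip":0}
    - {"dp":[0.025,-0.007,0.01],"yaw":0,"grip":0}
    - {"dp":[0.02,-0.006,0.008],"yaw":0,"grip":0}
    - {"dp":[0,0,0],"yaw":0,"grip":0}

```text
clock: 12.58
position: [0.5782, -0.1931, 0.1289]
ee_rot: [-0.004, 0.99, -0.138, -0.026]
contact_force: [-35.5, 4.7, -6.7]
width: 0.0327
gripper_force: 81.1
```

Call:
step_arm:
  increments:
    - {"dp":[-0.05,0.014,-0.02],"yaw":0,"grip":0}
    - {"dp":[-0.03,0.008,-0.01],"yaw":0,"grip":0}
    - {"dp":[0,0,0],"yaw":0,"grip":0.5}
    - {"dp":[0,0,0],"yaw":0,"grip":0.55}
    - {"dp":[0,0,0],"yaw":0,"grip":0.55}

```text
clock: 13.2
position: [0.5849, -0.195, 0.1318]
ee_rot: [0.0, 0.99, -0.139, 0.001]
contact_force: [0.5, 0.0, -0.5]
width: 0.0468
gripper_force: 0.0
```

Run:
```python
from h import *
im,c=shot('wrist','w6'); s=manip.get_state(); print(s['position'],s['contact_force'],s['width'],s['moment'])
im2,_=shot('scene','s6')
cv2.imwrite('pics/w6b.png',np.hstack([cv2.resize(im[0:320,106:406],(400,426)),cv2.resize(im2[220:360,20:160],(400,426),interpolation=cv2.INTER_CUBIC)]))
```

```text
[ 0.58468726 -0.19491513  0.13164532] [-0.17860065  0.23852941 -0.08883793] 0.047035241760297136 [-0.04420974  0.00388783 -0.0203225 ]
```

View pics/w6b.png

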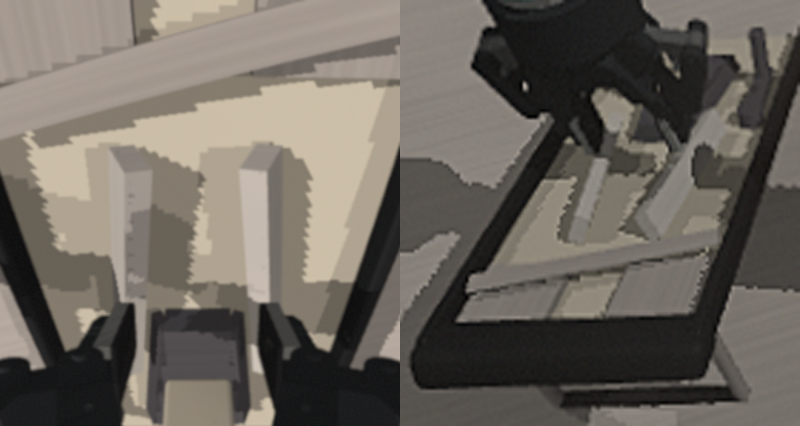

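Run:
```python
from h import *
_,c=load('w6'); p=np.load('bed.npy')[:3]
print('cheek low',[ (proj(c,b2w(p,(0,s*27,16)))).round() for s in(1,-1)],'hi',[ (proj(c,b2w(p,(111,s*14,16)))).round() for s in(1,-1)])
for x in(-85,-60,-30,0,30,50):
    print(x,'narrow bot',proj(c,b2w(p,(x+45,23,0))).round(),proj(c,b2w(p,(x+45,-23,0))).round(),'top v',proj(c,b2w(p,(x+45,0,14))).round(),'grip top far',proj(c,b2w(p,(x+7,17,57))).round())
```

```text
cheek low [array([215., 276.]), array([297., 276.])] hi [array([224., 125.]), array([290., 125.])]
-85 narrow bot [227. 287.] [285. 287.] top v [256. 304.] grip top far [233. 381.]
-60 narrow bot [225. 269.] [287. 269.] top v [256. 286.] grip top far [232. 370.]
-30 narrow bot [222. 243.] [290. 243.] top v [256. 260.] grip top far [229. 353.]
0 narrow bot [218. 211.] [294. 210.] top v [256. 228.] grip top far [226. 333.]
30 narrow bot [214. 171.] [299. 171.] top v [257. 187.] grip top far [222. 305.]
50 narrow bot [210. 138.] [303. 138.] top v [257. 154.] grip top far [218. 282.]
```

The plate slipped back down when released: in this frame its nose is at row ~233, which puts it at bed x of about -20 and still moving. The wedge wasn't tight. I'll lift clear and locate it again.

Call:
step_arm:
  increments:
    - {"dp":[0,0,0.2],"yaw":0,"grip":0.7}
    - {"dp":[-0.15,0.04,0.25],"yaw":0,"grip":0.8}
    - {"dp":[-0.25,0.07,0.15],"yaw":0,"grip":0.8}
    - {"dp":[-0.25,0.07,0],"yaw":0,"grip":0.8}
    - {"dp":[-0.1,0.02,0],"yaw":0,"grip":0.8}

```text
clock: 13.92
position: [0.4314, -0.1536, 0.2517]
ee_rot: [0.0, 0.99, -0.139, 0.0]
contact_force: [0.0, -0.8, 0.2]
width: 0.0686
gripper_force: 0.0
```

Call:
step_arm:
  increments:
    - {"dp":[-0.1,0.03,0],"yaw":0,"grip":0.8}
    - {"dp":[0,0,0],"yaw":0,"grip":0.8}
    - {"dp":[0,0,0],"yaw":0,"grip":0.8}

```text
clock: 14.3
position: [0.4149, -0.1492, 0.251]
ee_rot: [0.0, 0.99, -0.139, 0.001]
contact_force: [1.0, -1.0, 0.5]
width: 0.0686
gripper_force: 0.0
```

Run:
```python
from h import *
im,c=shot('wrist','w7'); s=manip.get_state(); print(s['clock'],s['position'],s['contact_force'],s['width'])
p=np.load('bed.npy')[:3]
# dark neutral blobs
m=((im.max(2)<75)&(im.max(2).astype(int)-im.min(2)<30)).astype(np.uint8); m=cv2.morphologyEx(m,cv2.MORPH_OPEN,np.ones((3,3)))
n,l,st,ce=cv2.connectedComponentsWithStats(m)
for i in range(1,n):
    if st[i,4]>80: print(st[i],ce[i].round())
for x in range(-130,1,20): print(x,[proj(c,b2w(p,q)).round().astype(int).tolist() for q in((x+45,23,0),(x+45,-23,0),(x,0,57),(x-45,34,0),(x-45,-34,0))])
# ascii
g=cv2.resize(cv2.cvtColor(im,cv2.COLOR_BGR2GRAY)[100:384,120:400],(112,70),interpolation=cv2.INTER_AREA)
for r in g: print(''.join(' .:-=+*#%@'[min(9,int(v)//24)] for v in r))
```

```text
14.35 [ 0.41497739 -0.14917035  0.25089937] [-0.08239317  0.09896553  0.94745237] 0.0684594116447387
[ 127    0   67  150 2522] [165.  47.]
[ 312    0   29  149 1429] [326.  70.]
[ 182   33   26   79 1157] [196.  69.]
[ 228  111   51   75 2442] [253. 146.]
[   0  199   36   56 1459] [ 15. 222.]
[    0   232   512   152 43555] [255. 330.]
-130 [[232, 110], [273, 110], [253, 172], [227, 174], [279, 173]]
-110 [[231, 92], [274, 92], [253, 157], [226, 161], [280, 161]]
-90 [[230, 74], [275, 74], [253, 140], [225, 148], [281, 147]]
-70 [[229, 54], [275, 54], [253, 121], [224, 133], [281, 133]]
-50 [[228, 33], [276, 33], [252, 101], [223, 118], [282, 118]]
-30 [[227, 10], [277, 10], [252, 79], [222, 101], [283, 101]]
-10 [[226, -15], [278, -15], [252, 55], [220, 84], [285, 83]]
++++++++++++++++=======:  .--::..:-====----===++++++++++++++++++++++++++++++++=. .:---------=+++++++++++++++++++
+++++++++++++++++======-. .::::::+++++++==-----==+++++++++++++++++++++++++++++-. .:--------=++++++++++++++++++++
++++++++++++++++++======.  :-:::=++++++++++==-----=+++++++++++++++++++++++++++-...---------
[... 6892 characters left out ...]
            .=++++++++
====: .                                                                                               :+++++++++
====- ..                                                                                              -+++++++++
==-.   .                                                                                               .-=++++++
:.     ..                                                                                                .-=++++
        .                                                                                                  .:=++
        ..                                                                                                    :-
```

```bash
cat > fp.py <<'E'
from h import *
from scipy.optimize import least_squares
_,c=load('w7'); p=np.load('bed.npy')
def W(v,q):
    x,y,z,w,a=v; cw,sw=np.cos(w),np.sin(w)
    R=np.array([[cw,-sw,0],[sw,cw,0],[0,0,1]])@np.array([[np.cos(a),0,-np.sin(a)],[0,1,0],[np.sin(a),0,np.cos(a)]])
    return R@(np.array(q)/1000)+[x,y,z]
obs=[((231,111),(45,23,0)),((269,111),(45,-23,0)),((227,184),(-45,34,0)),((278,184),(-45,-34,0)),((236,163),(7,17,57)),((266,163),(7,-17,57)),((236,174),(-7,17,57)),((266,174),(-7,-17,57))]
f=lambda v:np.r_[np.ravel([proj(c,W(v,q))-u for u,q in obs]),(W(v,(-45,0,0))[2])*2000]
s=least_squares(f,[.45,-.15,.01,-.28,.1],loss='soft_l1')
print(s.x.round(4),f(s.x).round(1)); print('grasp45',W(s.x,(0,0,45)).round(4),'edge',b2w(p[:3],(-130,0,0)).round(4),'nose',W(s.x,(45,0,0)).round(4))
E
python3 fp.py
```

```text
[ 0.434  -0.1511  0.0093 -0.2614  0.2094] [-0.7  2.   1.5  1.2 -1.6 -0.4  0.5 -1.4 -1.6 -0.6  1.4 -1.2 -1.   0.8
  1.4  0.2 -0. ]
grasp45 [ 0.425  -0.1487  0.0534] edge [ 0.4399 -0.1548  0.0071] nose [ 0.4765 -0.1625  0.0187]
```

Call:
step_arm:
  increments:
    - {"dp":[0.03,0,-0.28],"yaw":0,"grip":0.75}
    - {"dp":[0.02,0,-0.3],"yaw":0,"grip":0.75}
    - {"dp":[0,0,-0.25],"yaw":0.05,"grip":0.75}
    - {"dp":[0,0,-0.13],"yaw":0,"grip":0.7}
    - {"dp":[0,0,0],"yaw":0,"grip":0.3}
  squeeze: 40

```text
clock: 14.98
position: [0.4232, -0.1482, 0.0569]
ee_rot: [-0.001, 0.991, -0.135, -0.002]
contact_force: [0.7, -0.1, 0.7]
width: 0.0427
gripper_force: 0.0
```

Call:
step_arm:
  increments:
    - {"dp":[0,0,0],"yaw":0,"grip":0}
    - {"dp":[0,0,0],"yaw":0,"grip":0}
    - {"dp":[0,0,0],"yaw":0,"grip":0}

```text
clock: 15.35
position: [0.4242, -0.1488, 0.0598]
ee_rot: [0.0, 0.991, -0.135, 0.001]
contact_force: [0.4, 0.4, -3.0]
width: 0.0337
gripper_force: 42.7
```

Call:
step_arm:
  increments:
    - {"dp":[0,0,0.15],"yaw":-0.05,"grip":0}
    - {"dp":[0.1,-0.03,0.15],"yaw":0,"grip":0}
    - {"dp":[0.13,-0.04,0],"yaw":0,"grip":0}
    - {"dp":[0.126,-0.038,0],"yaw":0,"grip":0}
    - {"dp":[0,0,-0.05],"yaw":0,"grip":0}

```text
clock: 15.98
position: [0.4979, -0.1715, 0.1102]
ee_rot: [0.001, 0.99, -0.139, 0.003]
contact_force: [0.6, 0.1, -3.6]
width: 0.0337
gripper_force: 42.8
```

Call:
step_arm:
  increments:
    - {"dp":[0,0,-0.05],"yaw":0,"grip":0}
    - {"dp":[-0.015,0.004,-0.02],"yaw":0,"grip":0}
    - {"dp":[-0.025,0.007,-0.025],"yaw":0,"grip":0}
    - {"dp":[-0.025,0.007,-0.03],"yaw":0,"grip":0}
    - {"dp":[0,0,0],"yaw":0,"grip":0}

```text
clock: 16.6
position: [0.4813, -0.1665, 0.0845]
ee_rot: [0.0, 0.99, -0.139, 0.0]
contact_force: [-1.9, 1.1, 1.5]
width: 0.0334
gripper_force: 43.5
```

Call:
step_arm:
  increments:
    - {"dp":[-0.02,0.006,-0.02],"yaw":0,"grip":0}
    - {"dp":[-0.02,0.006,-0.025],"yaw":0,"grip":0}
    - {"dp":[0,0,0],"yaw":0,"grip":0}

```text
clock: 16.98
position: [0.4748, -0.1647, 0.0764]
ee_rot: [0.001, 0.99, -0.139, 0.002]
contact_force: [-2.0, 0.7, 6.8]
width: 0.0332
gripper_force: 44.1
```

Run:
```python
from h import *
im,c=shot('wrist','w8'); s=manip.get_state(); print(s['position'],s['contact_force'],s['moment'])
p=np.load('bed.npy')[:3]; R,t=bedT(p); b=(R.T@(s['position']-[0,0,.006]-t))*1000; print('grasp in bed',b); x=b[0]
print([proj(c,b2w(p,q)).round() for q in((x+45,0,0),(x+45,0,14),(x+7,0,14),(x+7,0,57),(x-7,0,57))])
g=cv2.cvtColor(im,cv2.COLOR_BGR2GRAY); print(g[100:320:3,250:262].mean(1).astype(int).tolist())
# symmetric features: row profiles across cheeks and nose
for v in (20,50,80,140,150):
    d=np.abs(np.diff(g[v-2:v+3].mean(0))); print(v,[(i,int(d[i])) for i in range(130,390) if d[i]>9 and d[i]==d[i-2:i+3].max()])
```

```text
[ 0.47476933 -0.16472109  0.07640137] [-2.78470478  1.63087685  7.08058359] [ 0.07769538 -0.16275625  0.01405793]
grasp in bed [-7.03492282e+01 -6.67277254e-02  4.20742680e+01]
[array([255., 128.]), array([255., 144.]), array([255., 206.]), array([255., 278.]), array([255., 295.])]
[202, 202, 202, 202, 202, 202, 202, 202, 204, 106, 59, 60, 60, 59, 75, 85, 85, 84, 83, 82, 83, 84, 84, 82, 82, 82, 80, 79, 74, 73, 74, 73, 73, 72, 73, 73, 108, 137, 137, 137, 137, 138, 138, 138, 139, 110, 98, 98, 98, 98, 99, 99, 99, 100, 101, 100, 99, 99, 106, 119, 116, 108, 110, 123, 127, 177, 177, 178, 183, 183, 181, 178, 183, 185]
20 [(177, 14), (230, 21), (278, 14), (323, 14), (351, 36), (386, 28)]
50 [(178, 14), (228, 18), (281, 12), (323, 12), (349, 34), (378, 18), (383, 9)]
80 [(179, 15), (229, 20), (347, 36), (376, 26)]
140 [(143, 15), (149, 33), (167, 15), (194, 11), (205, 46), (300, 30), (313, 22), (374, 10)]
150 [(147, 14), (152, 30), (171, 17), (205, 44), (291, 12), (300, 33), (313, 19), (374, 10)]
```

Call:
step_arm:
  increments:
    - {"dp":[0.055,-0.015,0.03],"yaw":0,"grip":0}
    - {"dp":[0.109,-0.031,0.053],"yaw":0,"grip":0}
    - {"dp":[0.109,-0.031,0.053],"yaw":0,"grip":0}
    - {"dp":[0.109,-0.031,0.053],"yaw":0,"grip":0}
    - {"dp":[0.055,-0.015,0.026],"yaw":0,"grip":0}
  squeeze: 60

```text
clock: 17.65
position: [0.5609, -0.1887, 0.1186]
ee_rot: [-0.0, 0.99, -0.139, -0.001]
contact_force: [-6.9, 2.2, 3.8]
width: 0.033
gripper_force: 60.1
```

Call:
step_arm:
  increments:
    - {"dp":[0.035,-0.01,0.014],"yaw":0,"grip":0}
    - {"dp":[0.017,-0.005,0.007],"yaw":0,"grip":0}
    - {"dp":[0,0,0],"yaw":0,"grip":0}

```text
clock: 18.02
position: [0.5689, -0.1908, 0.1225]
ee_rot: [-0.001, 0.99, -0.139, -0.003]
contact_force: [-9.4, 2.6, 7.3]
width: 0.0332
gripper_force: 60.7
```

```bash
cat > st.py <<'E'
from h import *
s=manip.get_state(); p=np.load('bed.npy')[:3]; R,t=bedT(p)
print(round(s['clock'],2),'grasp bed mm',((R.T@(s['position']-[0,0,.006]-t))*1000).round(1),'F bed',(R.T@s['contact_force']).round(1),'M bed',(R.T@s['moment']).round(2),'w',round(s['width'],4),'gf',round(s['gripper_force']),'yaw',round(2*np.arctan2(s['ee_rot'][2],s['ee_rot'][1]),4))
E
python3 st.py
```

```text
18.02 grasp bed mm [37.6  0.5 42.5] F bed [-5.8 -0.1 10.8] M bed [0.06 1.09 0.03] w 0.0332 gf 61 yaw -0.2782
```

Call:
step_arm:
  increments:
    - {"dp":[0.026,-0.0075,0.01],"yaw":0,"grip":0}
    - {"dp":[0.026,-0.0075,0.01],"yaw":0,"grip":0}
    - {"dp":[0,0,0],"yaw":0,"grip":0}
  squeeze: 100

```text
clock: 18.4
position: [0.5753, -0.1926, 0.1257]
ee_rot: [-0.001, 0.99, -0.138, -0.008]
contact_force: [-17.8, 4.6, 10.0]
width: 0.0328
gripper_force: 99.5
```

```bash
python3 st.py
```

```text
18.4 grasp bed mm [45.   0.5 42.7] F bed [-12.5  -0.4  16.8] M bed [-0.09  1.89  0.06] w 0.0328 gf 99 yaw -0.2778
```

Call:
step_arm:
  increments:
    - {"dp":[0.035,-0.01,0.01],"yaw":0,"grip":0}
    - {"dp":[0.035,-0.01,0.01],"yaw":0,"grip":0}
    - {"dp":[0.035,-0.01,0.01],"yaw":0,"grip":0}
    - {"dp":[0,0,0],"yaw":0,"grip":0}

```text
clock: 18.9
position: [0.5802, -0.1937, 0.1269]
ee_rot: [-0.004, 0.99, -0.137, -0.027]
contact_force: [-43.1, 8.8, 11.7]
width: 0.0327
gripper_force: 101.8
```

```bash
python3 st.py
```

```text
18.9 grasp bed mm [50.1  0.8 41.6] F bed [-34.8  -3.3  29.1] M bed [-0.06  6.08  0.71] w 0.0327 gf 102 yaw -0.2745
```

Call:
step_arm:
  increments:
    - {"dp":[-0.003,-0.01,0],"yaw":0.05,"grip":0}
    - {"dp":[0.04,-0.011,0.012],"yaw":0,"grip":0}
    - {"dp":[0.04,-0.011,0.012],"yaw":0,"grip":0}
    - {"dp":[0,0,0],"yaw":0,"grip":0}

```text
clock: 19.4
position: [0.5814, -0.1942, 0.1269]
ee_rot: [-0.009, 0.99, -0.133, -0.045]
contact_force: [-65.8, 17.9, 8.4]
width: 0.0326
gripper_force: 101.3
```

```bash
python3 st.py
```

```text
19.4 grasp bed mm [51.2  0.7 41.1] F bed [-58.3  -0.7  36.4] M bed [-0.02  9.35  0.81] w 0.0326 gf 101 yaw -0.2663
```

Call:
step_arm:
  increments:
    - {"dp":[0,0,0],"yaw":0.06,"grip":0}
    - {"dp":[-0.04,0.011,-0.012],"yaw":0,"grip":0}
    - {"dp":[-0.04,0.011,-0.008],"yaw":0,"grip":0}
    - {"dp":[-0.04,0.011,-0.008],"yaw":0,"grip":0}
    - {"dp":[0,0,0],"yaw":0,"grip":0}

```text
clock: 20.02
position: [0.5814, -0.1942, 0.1268]
ee_rot: [-0.005, 0.991, -0.13, -0.016]
contact_force: [-20.4, 10.5, 0.9]
width: 0.0324
gripper_force: 101.3
```

```bash
python3 st.py
```

```text
20.02 grasp bed mm [51.2  0.7 41. ] F bed [-20.    4.6  10.3] M bed [0.37 3.66 0.11] w 0.0324 gf 101 yaw -0.2606
```

Call:
step_arm:
  increments:
    - {"dp":[-0.03,0.02,-0.008],"yaw":0,"grip":0}
    - {"dp":[-0.03,0.01,-0.006],"yaw":0,"grip":0}
    - {"dp":[0,0,0],"yaw":0,"grip":0}

```text
clock: 20.4
position: [0.5814, -0.1941, 0.1269]
ee_rot: [-0.0, 0.991, -0.131, -0.002]
contact_force: [-0.2, 0.2, -11.9]
width: 0.033
gripper_force: 100.7
```

```bash
python3 st.py
```

```text
20.4 grasp bed mm [51.2  0.8 41.1] F bed [ -5.3   0.1 -10.7] M bed [-0.08  1.    0.21] w 0.033 gf 101 yaw -0.2618
```

Call:
step_arm:
  increments:
    - {"dp":[-0.022,0.006,-0.03],"yaw":0,"grip":0}
    - {"dp":[0,0,0],"yaw":0,"grip":0}

```text
clock: 20.65
position: [0.5815, -0.1942, 0.1267]
ee_rot: [0.001, 0.991, -0.131, 0.005]
contact_force: [-1.5, 1.9, 10.2]
width: 0.0327
gripper_force: 103.7
```

```bash
python3 st.py
```

```text
20.65 grasp bed mm [51.3  0.7 40.9] F bed [ 2.6  1.4 10.1] M bed [ 0.42  0.58 -0.09] w 0.0327 gf 104 yaw -0.2626
```

Call:
step_arm:
  increments:
    - {"dp":[0.004,0,0.013],"yaw":0,"grip":0}
    - {"dp":[0,0,0],"yaw":0,"grip":0.43}
    - {"dp":[0,0,0],"yaw":0,"grip":0.43}

```text
clock: 21.02
position: [0.5795, -0.1938, 0.1256]
ee_rot: [0.0, 0.991, -0.131, 0.001]
contact_force: [-0.2, -0.4, 0.4]
width: 0.0365
gripper_force: 0.0
```

```bash
python3 st.py
python3 - <<'E'
from h import *
im,c=shot('wrist','w9'); g=cv2.cvtColor(im,cv2.COLOR_BGR2GRAY); print(g[100:320:3,250:262].mean(1).astype(int).tolist())
E
```

```text
21.02 grasp bed mm [48.9  0.5 40.8] F bed [ 0.1 -0.5  0.4] M bed [0.02 0.   0.03] w 0.0365 gf 0 yaw -0.2624
[194, 185, 185, 183, 182, 177, 136, 123, 117, 105, 53, 58, 58, 57, 61, 80, 81, 81, 81, 80, 79, 80, 80, 79, 75, 71, 72, 71, 70, 70, 70, 70, 70, 69, 69, 70, 74, 131, 132, 132, 133, 133, 134, 134, 134, 134, 107, 108, 95, 95, 95, 95, 96, 96, 97, 96, 95, 95, 95, 104, 115, 111, 103, 122, 125, 127, 193, 194, 194, 194, 194, 194, 194, 194]
```

Call:
step_arm:
  increments:
    - {"dp":[0,0,0],"yaw":0,"grip":0.48}
    - {"dp":[0,0,0],"yaw":0,"grip":0.52}
    - {"dp":[0,0,0],"yaw":0,"grip":0.55}

```text
clock: 21.45
position: [0.5789, -0.1935, 0.1252]
ee_rot: [0.0, 0.991, -0.131, 0.0]
contact_force: [0.3, 0.7, -0.6]
width: 0.047
gripper_force: 0.0
```

Run:
```python
from h import *
im,c=shot('wrist','w10'); g=cv2.cvtColor(im,cv2.COLOR_BGR2GRAY); print(g[100:320:3,250:262].mean(1).astype(int).tolist())
s=manip.get_state(); p=np.load('bed.npy')[:3]
for v in (135,160,180):
    d=np.diff(g[v-1:v+2].mean(0)); print(v,[(i,int(d[i])) for i in range(180,330) if abs(d[i])>7 and abs(d[i])==np.abs(d[i-2:i+3]).max()])
for x in (48,50,52): print(x,[proj(c,b2w(p,q)).round(1).tolist() for q in((x+45,0,0),(x+45,0,14),(x+7,0,14),(x+7,0,57))])
P=lambda th:b2w(p,(-12-50*np.sin(th),56-50*np.cos(th),36))+[0,0,.006]
for a in(1.57,1.3,1.0,.7,.45,.2,0,-.1): print(a,P(a).round(4))
print(s['position'])
```

```text
[187, 184, 184, 184, 181, 157, 126, 118, 124, 65, 57, 58, 57, 57, 72, 80, 81, 80, 79, 79, 79, 80, 80, 78, 73, 71, 71, 71, 69, 69, 70, 70, 70, 69, 68, 69, 94, 132, 131, 132, 132, 132, 132, 133, 133, 133, 134, 129, 100, 106, 97, 96, 96, 95, 95, 94, 95, 95, 96, 106, 115, 108, 101, 124, 124, 141, 194, 193, 193, 193, 193, 193, 193, 193]
135 [(197, -8), (218, -47), (289, 54), (311, -30)]
160 [(196, -8), (211, -8), (217, -32), (290, 46), (311, -33)]
180 [(196, -23), (215, -31), (222, 9), (286, -8), (291, 46), (311, -36)]
48 [[258.3, 130.0], [258.5, 145.8], [256.8, 208.5], [257.0, 281.1]]
50 [[258.4, 126.3], [258.6, 141.9], [256.8, 205.7], [257.1, 278.4]]
52 [[258.5, 122.4], [258.7, 137.9], [256.9, 202.9], [257.2, 275.6]]
1.57 [ 0.4998 -0.1136  0.0744]
1.3 [ 0.4978 -0.1269  0.0752]
1.0 [ 0.4994 -0.1415  0.0778]
0.7 [ 0.5049 -0.1547  0.0819]
0.45 [ 0.5122 -0.1638  0.0864]
0.2 [ 0.5214 -0.1706  0.0914]
0 [ 0.5298 -0.174   0.0956]
-0.1 [ 0.5342 -0.175   0.0977]
[ 0.57892086 -0.19342921  0.12523185]
```

The plate holds at bed x of about 50 after release. Next is the keeper.

Call:
step_arm:
  increments:
    - {"dp":[0,0,0.25],"yaw":0,"grip":0.55}
    - {"dp":[0,0,0.3],"yaw":0,"grip":0.55}
    - {"dp":[-0.2,0.2,0],"yaw":-0.1,"grip":0.55}
    - {"dp":[-0.2,0.198,-0.05],"yaw":0,"grip":0.5}
    - {"dp":[0,0,-0.25],"yaw":0,"grip":0.5}
  squeeze: 20

```text
clock: 22.12
position: [0.4983, -0.112, 0.1781]
ee_rot: [0.0, 0.991, -0.137, 0.003]
contact_force: [1.6, 0.3, -0.4]
width: 0.0428
gripper_force: 0.0
```

Run:
```python
from h import *
s=manip.get_state(); im,c=shot('wrist','w11'); p=np.load('bed.npy')[:3]; print(s['position'])
g=cv2.cvtColor(im,cv2.COLOR_BGR2GRAY)
P=lambda th,z:proj(c,b2w(p,(-12-50*np.sin(th),56-50*np.cos(th),z))).round()
print([P(a,z).tolist() for a in(1.3,1.57,1.75) for z in(8,42)],'pivot',proj(c,b2w(p,(-12,56,8))).round(),'plate broad',proj(c,b2w(p,(5,0,14))).round())
g=cv2.resize(g[60:380,150:350],(80,64),interpolation=cv2.INTER_AREA)
for r in g: print(''.join(' .:-=+*#%@'[min(9,int(v)//24)] for v in r))
```

```text
[ 0.4982669  -0.11202649  0.17807264]
[[271.0, 171.0], [273.0, 197.0], [256.0, 173.0], [256.0, 199.0], [245.0, 172.0], [244.0, 198.0]] pivot [256. 121.] plate broad [334. 104.]
.........:------------------:....-=============-----::-+**++++-::::::::-+*******
........:-------------------:....-======+****+=+=-----+**+++++::::::::::--------
.......:--------------------:....-======+*****+++++******++++=::::::::::::::::::
.....::---------------------:... -======+*****++++******+++++-::::::::::::::::::
..::------------------------:... :======+*****++++******++++=:::::::::::::::::::
--==-=-----------------------... :======******++++******++++-:::::::::::::::::::
++*++++======----------------... :======+****+++++*****++++=::::::::::::::::::::
*********+++++++++++++=======:...:======+****++++******++++-::::::::::::::::::::
*********++++++++++++++++++++=....======+**************++++---------------------
**********+++++++++++++++++++=....===------=+*********+++++======+****+++******+
**********+++++++++++++++++++=....----::::::.:=+******++**++=====+**************
***********+++++++++++++++++++..
[... 3076 characters left out ...]
********************************=:                
                   :+*****************************************+:                
                   .=+++**************************************=.                
                    ......::::::--==+++*****+++==--:::::::.....                 
-.         ..                        .........                                  
=.                                                                              
-                                                                               
-                                                                               
-                                                                               
:
```

Call:
step_arm:
  increments:
    - {"dp":[0,0,-0.25],"yaw":0,"grip":0.5}
    - {"dp":[0,0,-0.25],"yaw":0,"grip":0.5}
    - {"dp":[0,0,0],"yaw":0,"grip":0.1}
    - {"dp":[0,0,0],"yaw":0,"grip":0}
    - {"dp":[0,0,0],"yaw":0,"grip":0}

```text
clock: 22.8
position: [0.4996, -0.1144, 0.0763]
ee_rot: [0.0, 0.99, -0.138, 0.001]
contact_force: [0.1, -0.4, -6.6]
width: 0.0113
gripper_force: 20.9
```

Call:
step_arm:
  increments:
    - {"dp":[0,0,0],"yaw":0,"grip":0}

```text
clock: 22.92
position: [0.4996, -0.1143, 0.0762]
ee_rot: [0.0, 0.99, -0.138, 0.001]
contact_force: [0.1, -0.8, -5.0]
width: 0.011
gripper_force: 21.1
```

Call:
step_arm:
  increments:
    - {"dp":[-0.01,-0.066,0.004],"yaw":0,"grip":0}
    - {"dp":[0.008,-0.073,0.013],"yaw":0,"grip":0}
    - {"dp":[0.027,-0.066,0.02],"yaw":0,"grip":0}
    - {"dp":[0.037,-0.046,0.022],"yaw":0,"grip":0}
    - {"dp":[0.046,-0.034,0.025],"yaw":0,"grip":0}

```text
clock: 23.55
position: [0.5202, -0.1706, 0.0924]
ee_rot: [-0.001, 0.99, -0.139, -0.001]
contact_force: [-1.4, 9.7, -2.8]
width: 0.0109
gripper_force: 21.8
```

Call:
step_arm:
  increments:
    - {"dp":[0.042,-0.017,0.021],"yaw":0,"grip":0}
    - {"dp":[0.022,-0.005,0.01],"yaw":0,"grip":0}
    - {"dp":[0,0,0],"yaw":0,"grip":0}

```text
clock: 23.92
position: [0.5273, -0.1731, 0.0959]
ee_rot: [-0.002, 0.99, -0.138, -0.008]
contact_force: [-9.0, 7.0, -5.7]
width: 0.011
gripper_force: 21.4
```

```bash
python3 st.py
```

```text
23.93 grasp bed mm [-14.2   6.2  37.4] F bed [-12.    4.3  -0.7] M bed [ 0.58  1.54 -0.34] w 0.011 gf 21 yaw -0.2779
```

Call:
step_arm:
  increments:
    - {"dp":[0.026,-0.007,0.012],"yaw":0,"grip":0}
    - {"dp":[0,0,0],"yaw":0,"grip":0}

```text
clock: 24.18
position: [0.5284, -0.1734, 0.0965]
ee_rot: [-0.003, 0.99, -0.138, -0.012]
contact_force: [-14.6, 7.5, -8.0]
width: 0.0106
gripper_force: 21.0
```

```bash
python3 st.py
```

```text
24.18 grasp bed mm [-12.9   6.3  37.5] F bed [-17.9   3.2  -0.5] M bed [ 0.41  2.34 -0.09] w 0.0106 gf 21 yaw -0.277
```

Call:
step_arm:
  increments:
    - {"dp":[-0.035,0.01,-0.014],"yaw":0,"grip":0}
    - {"dp":[0,0,0],"yaw":0,"grip":0.35}
    - {"dp":[0,0,0],"yaw":0,"grip":0.45}
    - {"dp":[0,0,0.2],"yaw":0,"grip":0.45}
    - {"dp":[0,0,0.3],"yaw":0,"grip":0.45}

```text
clock: 24.8
position: [0.5315, -0.1755, 0.1982]
ee_rot: [0.0, 0.99, -0.138, -0.001]
contact_force: [0.9, -0.4, 0.3]
width: 0.0384
gripper_force: 0.0
```

Call:
step_arm:
  increments:
    - {"dp":[-0.2,0.05,0.25],"yaw":0,"grip":0.5}
    - {"dp":[-0.2,0.05,0],"yaw":0,"grip":0.5}
    - {"dp":[0,0,0],"yaw":0,"grip":0.5}

```text
clock: 25.18
position: [0.4514, -0.1551, 0.248]
ee_rot: [0.001, 0.99, -0.139, 0.001]
contact_force: [0.8, -0.2, 0.6]
width: 0.0427
gripper_force: 0.0
```

Run:
```python
from h import *
im,c=shot('wrist','w12'); p=np.load('bed.npy')[:3]; s=manip.get_state(); print(s['clock'],s['position'],s['contact_force'])
P=lambda q:proj(c,b2w(p,q)).round().astype(int).tolist()
for th in(0,.15,.3): print(th,[P((-12-50*np.sin(th),56-50*np.cos(th),z)) for z in(8,42)])
print('pivot',P((-12,56,8)),'plate nose',P((95,0,14)),'broad',P((5,30,0)),P((5,-30,0)),'grip top',P((43,17,57)),P((43,-17,57)),P((57,0,57)),'cheek hi',P((111,20,16)),P((111,-20,16)))
g=cv2.resize(cv2.cvtColor(im,cv2.COLOR_BGR2GRAY)[0:232,140:380],(120,58),interpolation=cv2.INTER_AREA)
for r in g: print(''.join(' .:-=+*#%@'[min(9,int(v)//24)] for v in r))
```

```text
25.225 [ 0.45306474 -0.15573802  0.24760449] [ 0.71822135 -0.26343503  0.46733413]
0 [[250, 83], [250, 97]]
0.15 [[250, 90], [250, 105]]
0.3 [[248, 97], [248, 112]]
pivot [199, 83] plate nose [257, -52] broad [225, 62] [288, 62] grip top [234, 33] [281, 33] [258, 12] cheek hi [230, -77] [285, -77]
::::::::::.    .-==============-----:=+++++++-.::------------------:::+****+---======+*******++++++: ....:--------------
:::::::::::    .-=======------------:-++=====:.-===================-::+****+----=====+******++++++=: ....---------------
:::::::::::.    :-=====-------------::=+=----::======================:-++**+----=====+******++++++=. ...:---------------
:::::::::::.    .-=====-------------::=+=-==-:=*********************+=:--==+----=====+******++++++-  ...:---------------
::::::::::::    .-=====-------------::=+=--=-:+*********************+-:---------======******++++++: ....----------------
::::::::::::.    :=====-------------::=+=--=-:=*********************+-:---------=====+*****++++++=. ...:----------------
.:::::----::.    :-=====---====-----::=+=====:=*********************+-:----
[... 5516 characters left out ...]
+++++++++++++++++++++++++++++++++++++++++++++++++++++++++++++++++++++++++++++++++++++++++++++++
++++++++++++++++++++++++++++++++++++++++++++++++++++++++++++++++++++++++++++++++++++++++++++++++++++++++++++++++++++++++
++++++++++++++++++++++++++++++++++++++++++++++++++++++++++++++++++++++++++++++++++++++++++++++++++++++++++++++++++++++++
++++++++++++++++++++++++++++++++++++++++++++++++++++++++++++++++++++++++++++++++++++++++++++++++++++++++++++++++++++++++
+++++++++++++++++++++++++++++=======++++++++++++++++++++++++++++++++++++++++++=======+++++++++++++++++++++++++++++++++++
+++++++++++++++++++++++++++=::::.. :++++++++++++++++++++++++++++++++++++++++++: .::::-=+++++++++++++++++++++++++++++++++
```

```bash
python3 -c "
from h import *
print(ticket.sign_off())"
```

```text
the job is handed in; nothing more can be done
None
```

The narrower plate is wedged in the way at about bed x = 50 mm and released, the keeper is swung back to its stop behind it, and the job was handed in at about 25 s. On the first try the plate slipped back down after release and came to rest half off the bed's low end, so I picked it up again and pushed harder (about 58 N). I kept the arm well clear of the wide plate, cup, pitcher and oil bottle but took no final picture of them.

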